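Set the jaw gap of a strip thicknesser with a gauge blade

TASK

Pick up the steel gauge blade by its wooden handle, slide it along the thicknesser's bed under the jaw until its tip rests gently against the end stop, and let go of it. Then turn the black knob clockwise until the jaw just drags on the blade: a light but definite press of about 10 newtons, never a hard clamp. Leave the blade in the gap and don't disturb the other things on the bench.

Things in the scene. Friction and masses are not known exactly. Their poses are not given: they have to be found in the camera images.
- gauge: Gauge: flat steel blade 150 long (x) x 22 wide (y) x 4 thick (z) mm, the last 12 mm of the tip narrowed to 15 mm, with an upright wooden handle on the other end: 40 long x 18 wide, from 4 to 36 mm above the underside. About 0.12 kg, lying flat. Origin: middle of the underside; +x points to the tip; the handle's centre is at x = -55 mm.
- gauge_tip (a point): Middle of the gauge's tip end, on its underside (75 mm ahead of the gauge's origin).
- gauge_grip (a point): Point in the wooden handle at which to grip it, 26 mm above the underside; pinch it across its 18 mm width (the gauge's y).
- thicknesser: Green bench tool, fixed. +x: the way the gauge is slid in, roughly to the robot's right; origin at bench level under the jaw. Base plate 12 mm high, 150 wide, x -145 to +65 mm. A bridge (posts at y = +-52 mm, 20 mm wide; crossbeam x +-18 mm, 100 to 118 mm above the bench) carries the knob on top and the jaw below.
- mouth (a point): Entry of the guide channel, 87 mm before the jaw, 40 mm above the bench. Steel bed 60 mm wide, thicknesser x -140 to +22 mm; its top is 0 to 5 mm above this point, different each time: feel for it. Two cheeks on it, 8 mm high, x -65 to -22 mm, leave a channel 25 mm wide; flared lips widen it to about 50 mm at the mouth.
- gap (a point): Point 40 mm above the bench under the jaw (dark steel foot 20 x 18 mm). The jaw starts 3 to 10 mm above the gauge blade. It is sprung: once it touches the blade its press grows by 6 N per mm of jaw travel (about 36 N per rad of knob, a little less by contact give). Right is about 10 N (4 to 16); over 24 N, from jaw or from ramming the stop, spoils it.
- stop (a point): Middle of the end stop's face, 26 mm beyond the jaw's axis along the thicknesser's x, 40 mm above the bench (the stop reaches from 12 to 64 mm). Axes as the thicknesser's. The gauge is home when its tip meets this face.
- knob_grip (a point): On the vertical axis of the knob, 142 mm above the bench: the height to grip. The knob is round, black, ribbed, 40 mm in diameter, from 130 to 155 mm above the bench, 12 mm clear of the crossbeam; it does not rise or sink when turned.
- screw (a joint): Knob angle, rad: 0 is fully up, starts at 0 to 0.25, grows when turned clockwise seen from above, up to 3.0. The jaw comes down 6 mm per rad. It turns freely with a steady friction of about 0.16 Nm and stays where left; when the jaw bears on the blade the turning moment rises by 0.006 Nm per N of jaw press (about 0.06 Nm more at 10 N).
- strip: Bystander: strip of light wood 150 x 24 x 6 mm, no handle, lying near the gauge. Origin: middle of its underside.
- tape: Bystander: roll of tape, 90 mm across, 22 mm high. Origin: centre of the underside.
- spray: Bystander: spray can, 52 mm across, 160 mm high. Origin: centre of the underside.
- jar: Bystander: glass jar, 64 mm across, 80 mm high. Origin: centre of the underside.
- hammer: Bystander: hammer lying flat. Origin: under its middle.
- driver: Bystander: screwdriver lying flat. Origin: under its middle.
- mug: Bystander: white mug, 76 mm across, 90 mm high. Origin: centre of the underside.
Things that resemble listed ones, but are neither listed nor needed, are in the scene too. What is shaped like the gauge but blue is not meant.

How it is judged:
By the outcome, as a careful person would: the job done as asked, in the order asked, and still so for the second after the job is handed in, with the robot touching nothing.
It also fails if it takes over 70 s, if anything falls off the work surface, if the arm or the gripper's body presses on something with over 40 N, if the wrist force passes 120 N, or if a joint passes its speed limit or range.

ROBOT

A 6-joint arm with a two-finger parallel gripper is mounted at the origin on the work surface. World frame = base frame: x ahead of the robot, y to its left, z up, the work surface at z = 0. Lengths are in m, angles in rad, forces in N, time in s.
With the tool pointing down it reaches from about 0.3 to 0.775 m from the base axis. Payload 14.6 kg.
Tool frame: the origin (TCP) lies midway between the tips of the shut fingers; the grasp point (between the pads) lies 19 mm behind it; z points along the fingers, y is the line along which they close (so a half turn about z gives the same grasp; the last joint's range is limited). The gripper opens to 85 mm and grips with 20 to 120 N. Pads are 22 mm wide; open, the fingers measure 114 mm over their backs; the gripper's body (76 mm by 85 mm) begins 54 mm behind the grasp point. The pads swing forward as they close: fully open they stand 13 mm farther back than shut.
Start: joints at [-1.223, 0.3, 1.521, -0, 1.321, -0.067], TCP at [0.222, -0.503, 0.231] pointing down, gripper open.
Joint ranges: [-3.03, 3.03], [-0.79, 2.21], [0.23, 2.52], [-1.04, 4.18], [0, 3.07], [-2.55, 2.55]. Speed limits (rad/s): [2.22, 2.22, 2.57, 3.14, 3.14, 3.14].

INTERFACE

Orientations are given as a rotation vector (axis times angle).
In Python, from plant import manip gives the robot as it stands.
- The arm moves only by the tool play_rows, never from a script. Its argument "motion" is one flat list of numbers, 7 for each row, row after row: the shift along the tool's x, y, z in units of 60 mm (1.0 is 60 mm), then the turn, a rotation vector about the tool's x, y, z in degrees, then the closure, from 0 (fully open) to 1 (shut). A call has 1 to 8 rows; each row shifts and turns the commanded pose from where the row before left it, along the tool's axes as they then stand; what a row does not reach is not made up. A row lasts 1/8 s, in which the tool goes at most 62.5 mm and 10.7 degrees, less where a joint would pass 70% of its speed; a pose out of reach is approached as far as the arm can. A call is refused whole if a number of a shift passes 1 or a number of a turn 10.7, either way. A call with a gripper value outside its range is refused whole. The fingers move at their own pace and stop on an object; "grip_force" is the grip in N (left out, the last holds). Time passes only in rows, so rows that do not move let the fingers close. It gives the time, the measured TCP pose, the force, the opening and the grip force at its end, in the units of the state.
- manip.state(): the state, without advancing time (a new reading comes with each control period).
- manip.get_image(name): name is "side" or "top" or "wrist"; returns (picture, depth): 420x560x3 uint8, blue, green, red; 420x560 float32, m along the optical axis (not along the pixel's ray), 0 where there is no reading.
- manip.camera_model(name): a dict with "fx", "fy", "cx", "cy" (pixels), "R" (3x3) and "t" (3): a world point X has camera coordinates R X + t. Camera axes: x right, y down, z forward; pixel columns grow to the right and rows downward; lengths in m; the calibration is good to about 2 mm. A picture is of the moment at which its call begins: read the wrist's pose just before it. camera_model takes no time and is no camera call; for the wrist camera it gives the pose at the moment of the call.
- manip.job_done(): hands the job in; it is judged then, once.
Trained networks look in the newest picture that a camera, given by its name, has taken for a name from the list of things; names that differ only in an ending like _2 or _b are one class to them, and where a whole thing is asked for, a point or a joint stands for the part that bears it (a point fixed in the world has none). Each returns a list of dicts, best first, with "conf" (0 to 1); they miss things now and then, are a little off and sometimes report something else, mostly with a low value. They report only what shows in the picture. A call takes as long as a camera call. They do not tell look-alikes from the thing itself.
- manip.outline_of(camera, thing): "mask" (420x560 bool, what is visible of it).
- manip.tip_of(camera, thing): "at" ([x, y, z] in m, in world coordinates, good to about 4 mm: a listed point, or the origin of a listed thing).
The state is a dict: "clock": time; "joints": joint angles; "qd": joint speeds; "joint_torque": joint torques, N m; "ee_pos": TCP position; "orientation": TCP orientation; "ft_force": force on the tool from outside, world axes, zero at the start; "moment": the same for the moment, N m; "width": opening from 0.0 (shut) to 1.0 (fully open); "grasp_force": force on a finger pad.
Only numpy, scipy, OpenCV 4.12 (cv2) and the standard library are available. Lean on these libraries where they do the work, as an engineer would, in place of code of your own. Each camera call takes 0.05 s, during which the arm holds its last target. There are 200 camera calls.

## Working session

There is one attempt and no reset: what is moved stays moved. The work goes in short steps, Python scripts to look and compute and a tool call to move; the robot and the scene stay as the last step left them, time stands still between calls to the robot, and variables do not carry over. Pictures are saved under pics/ and viewed, at most 10 in all, crops included, and the job is handed in when it is done.

Besides the shell and the picture viewer there is one more tool, called after "Call:" in YAML: its name, and indented under it one key for each argument. play_rows: Moves the arm, as the interface text tells. Its arguments: {"type":"object","properties":{"motion":{"type":"array","items":{"type":"number"}},"grip_force":{"type":"number"}},"required":["motion"]}

```bash
mkdir -p pics; ls
cat > h.py <<'E'
from plant import manip
import numpy as np, cv2
from scipy.spatial.transform import Rotation as Ro
def snap(c,f):
    im,d=manip.get_image(c); cv2.imwrite('pics/'+f,im); np.save('pics/'+f+'.npy',d); return im,d
def world(c,u,v,z,m=None):
    m=m or manip.camera_model(c); R=np.array(m['R']);t=np.array(m['t'])
    p=np.array([(u-m['cx'])/m['fx']*z,(v-m['cy'])/m['fy']*z,z]); return R.T@(p-t)
def pix(c,X):
    m=manip.camera_model(c); p=np.array(m['R'])@np.array(X)+np.array(m['t']); return p[0]/p[2]*m['fx']+m['cx'],p[1]/p[2]*m['fy']+m['cy'],p[2]
E
python3 - <<'E'
from h import *
np.set_printoptions(precision=4,suppress=True)
print(manip.state())
snap('top','top1.png'); snap('side','side1.png')
for c in('top','side'):
  for n in ['gauge','gauge_tip','gauge_grip','mouth','gap','stop','knob_grip','thicknesser','strip']:
    print(c,n,[(np.round(r['at'],4).tolist(),round(r['conf'],2)) for r in manip.tip_of(c,n)])
print(manip.state()['clock'])
E
```

```text
pics
{'clock': 0.0, 'joints': array([-1.2226,  0.3005,  1.5216, -0.    ,  1.3207, -0.0666]), 'qd': array([ 0.0001,  0.0005, -0.0011,  0.0002,  0.0003,  0.001 ]), 'joint_torque': array([ -0.0015, -54.3502, -36.179 ,  -0.0001,   0.004 ,  -0.    ]), 'ee_pos': array([ 0.2216, -0.5031,  0.2307]), 'orientation': array([-3.0731, -0.6467,  0.0003]), 'ft_force': array([-0.9709,  0.1978,  0.2099]), 'moment': array([ 0.0106,  0.0297, -0.0587]), 'grasp_force': 0.0, 'width': 0.9949904723600101}
top gauge [([0.3316, 0.2363, -0.0031], 0.89), ([0.3032, 0.5586, -0.0015], 0.89), ([0.4812, 0.2473, -0.0029], 0.8), ([0.2932, -0.1885, 0.0022], 0.79), ([0.1805, 0.3442, -0.0063], 0.53)]
top gauge_tip [([0.1119, 0.353, -0.0], 0.82), ([0.5113, 0.179, -0.0008], 0.78), ([0.3412, 0.626, -0.0009], 0.62), ([0.3503, 0.3138, 0.001], 0.6), ([0.3361, -0.2521, -0.0014], 0.59), ([0.7449, 0.1264, 0.002], 0.38)]
top gauge_grip [([0.4583, 0.2956, 0.0284], 0.88), ([0.2356, 0.3364, 0.026], 0.78), ([0.2625, -0.1452, 0.0269], 0.77), ([0.2772, 0.5099, 0.0242], 0.54), ([0.3211, 0.1839, 0.024], 0.5)]
top mouth [([0.4888, -0.0636,
[... 570 characters left out ...]
, -0.0006], 0.81), ([0.3392, -0.2552, 0.0004], 0.81), ([0.1084, 0.3513, -0.0013], 0.77), ([0.3476, 0.3123, -0.0023], 0.59)]
side gauge_grip [([0.2393, 0.334, 0.0277], 0.97), ([0.4663, 0.2989, 0.029], 0.91), ([0.3215, 0.1846, 0.0258], 0.64), ([0.2809, 0.5105, 0.0235], 0.57), ([0.5111, 0.176, -0.0001], 0.53), ([0.2624, -0.1433, 0.0251], 0.52), ([0.7547, -0.0948, -0.001], 0.26)]
side mouth [([0.4819, -0.0598, 0.0416], 0.87)]
side gap [([0.5044, -0.1464, 0.043], 0.63)]
side stop [([0.74, 0.125, -0.0006], 0.75), ([0.5024, -0.1484, 0.1407], 0.2)]
side knob_grip [([0.5008, -0.1461, 0.1411], 0.84)]
side thicknesser [([0.4999, -0.1498, 0.0005], 0.71)]
side strip [([0.5999, 0.2306, -0.002], 0.95)]
1.0
```

View pictures.

View pics/top1.png

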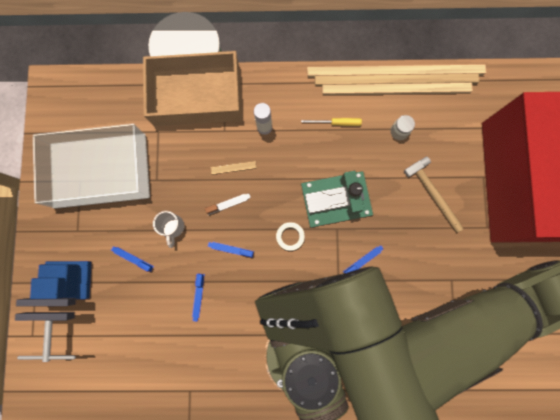

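View pics/side1.png

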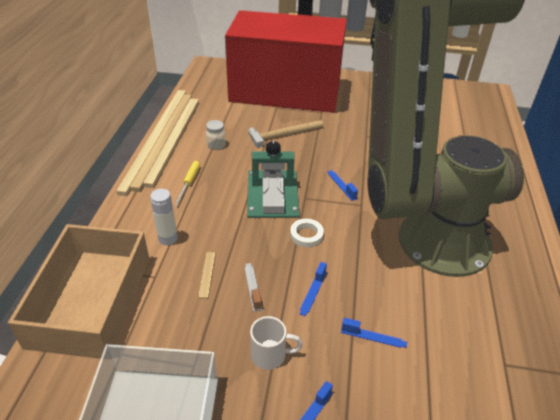

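Run:
```python
from h import *
for X in [[.332,.236,0],[.303,.5586,0],[.485,.245,0],[.2932,-.1885,0],[.1815,.343,0],[.605,.229,0]]:
  print(X,np.round(pix('top',X),2),np.round(pix('side',X),2))
```

```text
[0.332, 0.236, 0] [231.78 249.62   1.4 ] [313.21 291.73   1.29]
[0.303, 0.5586, 0] [132.79 259.38   1.4 ] [309.32 418.51   1.05]
[0.485, 0.245, 0] [229.41 203.11   1.42] [251.86 285.71   1.3 ]
[0.2932, -0.1885, 0] [363.1  260.64   1.39] [341.56 185.61   1.59]
[0.1815, 0.343, 0] [198.13 297.03   1.38] [373.26 337.59   1.19]
[0.605, 0.229, 0] [234.49 167.53   1.44] [206.93 274.15   1.32]
```

Steel blade with wooden handle is at top (229,203) / side (253,285). The four gauge-shaped blue ones at top (132,258), (231,249), (198,297) and (363,260) don't fit, and the plain strip at (234,168) has no handle. Next I plan the approach to a wrist view above the gauge.

```bash
cat >> h.py <<'E'
def down(yawx):  # tool z down, tool x heading at yawx (rad)
    return Ro.from_matrix(np.array([[np.cos(yawx),np.sin(yawx),0],[np.sin(yawx),-np.cos(yawx),0],[0,0,-1]]))
def cur():
    s=manip.state(); return np.array(s['ee_pos']),Ro.from_rotvec(s['orientation'])
def plan(P,yawx,P0=None,R0=None):
    "total shift in initial tool axes (units) and yaw about tool z (deg)"
    p,R=cur(); P0=p if P0 is None else np.array(P0); R0=R if R0 is None else R0
    d=R0.inv().apply(np.array(P)-P0)/.06
    rv=(R0.inv()*down(yawx)).as_rotvec(degrees=True)
    return np.round(d,3),np.round(rv,2)
def yaw(R): x=R.as_matrix()[:,0]; return np.arctan2(x[1],x[0])
E
python3 - <<'E'
from h import *
np.set_printoptions(precision=4,suppress=True)
p,R=cur(); print(R.as_matrix(),np.degrees(yaw(R)))
m=manip.camera_model('wrist'); Rc=np.array(m['R']); C=-Rc.T@np.array(m['t'])
print('cam in tool',R.inv().apply(C-p),(Rc@R.as_matrix()),m['fx'],m['cx'],m['cy'])
for y in (-67.6,112.4): print(y,plan([.46,.27,.23],np.radians(y)))
print(manip.state()['joints'])
# bed/knob depth check
for c in('top','side'):
  d=np.load(f'pics/{c}1.png.npy'); m=manip.camera_model(c); v,u=np.mgrid[0:420,0:560]
  X=world(c,0,0,1); R_=np.array(m['R']); pc=np.stack([(u-m['cx'])/m['fx']*d,(v-m['cy'])/m['fy']*d,d],-1)-np.array(m['t']); W=pc@R_
  np.save(f'pics/{c}W.npy',W)
  k=(abs(W[...,0]-.5)<.12)&(abs(W[...,1]+.12)<.15)&(d>0)
  h,e=np.histogram(W[k][:,2],np.arange(-.005,.165,.002)); print(c,[(round(a,3),n) for a,n in zip(e,h) if n>8])
E
```

```text
[[ 0.9152  0.403   0.    ]
 [ 0.403  -0.9152  0.0001]
 [ 0.     -0.0001 -1.    ]] 23.765818782644608
cam in tool [ 0.071   0.0009 -0.1413] [[ 0.0009  1.     -0.0002]
 [-0.9595  0.0008 -0.2816]
 [-0.2816  0.0005  0.9595]] 314.0991183986709 281.8679827247031 204.2054830769455
-67.6 (array([  8.83 , -10.195,   0.022]), array([-0.  ,  0.  , 91.37]))
112.4 (array([  8.83 , -10.195,   0.022]), array([ -0.  ,  -0.  , -88.63]))
[-1.2226  0.2999  1.521   0.      1.3207 -0.0666]
top [(np.float64(-0.005), np.int64(292)), (np.float64(-0.003), np.int64(562)), (np.float64(-0.001), np.int64(897)), (np.float64(0.001), np.int64(834)), (np.float64(0.003), np.int64(559)), (np.float64(0.005), np.int64(279)), (np.float64(0.007), np.int64(175)), (np.float64(0.009), np.int64(278)), (np.float64(0.011), np.int64(380)), (np.float64(0.013), np.int64(331)), (np.float64(0.015), np.int64(224)), (np.float64(0.017), np.int64(87)), (np.float64(0.019), np.int64(55)), (np.float64(0.021), np.int64(24)), (np.float64(0.023), np.int64(23)), (np.float64(0.025), np.int64(16)), (np.float64(0.035), np.int64(10)), (np.float64(
[... 2597 characters left out ...]
)), (np.float64(0.103), np.int64(23)), (np.float64(0.105), np.int64(18)), (np.float64(0.107), np.int64(21)), (np.float64(0.109), np.int64(22)), (np.float64(0.111), np.int64(27)), (np.float64(0.113), np.int64(28)), (np.float64(0.115), np.int64(50)), (np.float64(0.117), np.int64(127)), (np.float64(0.119), np.int64(76)), (np.float64(0.121), np.int64(47)), (np.float64(0.137), np.int64(14)), (np.float64(0.139), np.int64(9)), (np.float64(0.143), np.int64(9)), (np.float64(0.147), np.int64(9)), (np.float64(0.149), np.int64(11)), (np.float64(0.151), np.int64(19)), (np.float64(0.153), np.int64(26)), (np.float64(0.155), np.int64(24)), (np.float64(0.157), np.int64(21)), (np.float64(0.159), np.int64(9))]
```

Call:
play_rows:
  motion: [0.86,-0.56,-0.04,0,0,0,0,0.86,-0.56,-0.04,0,0,0,0,0.86,-0.56,-0.04,0,0,0,0,0.86,-0.56,-0.04,0,0,0,0,0.86,-0.56,-0.04,0,0,0,0,0.86,-0.56,-0.04,0,0,0,0,0.86,-0.56,-0.04,0,0,0,0,0.86,-0.56,-0.04,0,0,0,0]

```text
clock: 2.0
ee_pos: [0.492, -0.0891, 0.2508]
orientation: [3.074, 0.647, 0.001]
ft_force: [1.2, -1.3, 0.4]
width: 0.996
grasp_force: 0.0
```

Call:
play_rows:
  motion: [0,0,0,0,0,-9.5,0,0,0,0,0,0,-9.5,0,0,0,0,0,0,-9.5,0,0,0,0,0,0,-9.5,0,0,0,0,0,0,-9.5,0,0,0,0,0,0,-9.5,0,0,0,0,0,0,-9.5,0,0,0,0,0,0,-9.5,0]

```text
clock: 3.0
ee_pos: [0.4911, -0.091, 0.2505]
orientation: [2.018, 2.408, 0.0]
ft_force: [-0.3, 0.2, 0.6]
width: 1.002
grasp_force: 0.0
```

```bash
cat >> h.py <<'E'
def cloud(c,d):
    m=manip.camera_model(c); v,u=np.mgrid[0:420,0:560]
    return (np.stack([(u-m['cx'])/m['fx']*d,(v-m['cy'])/m['fy']*d,d],-1)-np.array(m['t']))@np.array(m['R'])
def tips(c,ns):
    for n in ns: print(c,n,[(np.round(r['at'],4).tolist(),round(r['conf'],2)) for r in manip.tip_of(c,n) if r['conf']>.4])
E
python3 - <<'E'
from h import *
p,R=cur(); print(p,np.degrees(yaw(R)),manip.state()['joints'],manip.state()['clock'])
im,d=snap('wrist','w1.png'); np.save('pics/w1W.npy',cloud('wrist',d))
tips('wrist',['mouth','gap','stop','knob_grip','thicknesser'])
im,d=snap('top','top2.png'); tips('top',['mouth','gap','stop','thicknesser','gauge_tip','gauge_grip'])
E
```

```text
[ 0.49109309 -0.09096854  0.25050523] 100.08082875772183 [-2.56515699e-01  1.71482767e-01  1.63407838e+00  1.71154053e-05
  1.33600490e+00 -4.32463334e-01] 3.0
wrist mouth [([0.4967, -0.1482, 0.0406], 0.58)]
wrist gap [([0.4976, -0.1478, 0.0423], 0.95)]
wrist stop []
wrist knob_grip [([0.5036, -0.1487, 0.1373], 0.64)]
wrist thicknesser [([0.5021, -0.147, -0.0038], 0.8), ([0.7574, -0.0947, -0.0004], 0.5)]
top mouth [([0.4874, -0.0651, 0.0445], 0.92)]
top gap [([0.5005, -0.1502, 0.041], 0.85)]
top stop [([0.5032, -0.1769, 0.0398], 0.75)]
top thicknesser [([0.5035, -0.1492, 0.0015], 0.65)]
top gauge_tip [([0.5103, 0.1792, -0.0016], 0.89), ([0.3475, 0.3117, -0.0002], 0.75), ([0.1077, 0.3504, 0.0025], 0.72), ([0.3405, 0.6251, -0.0014], 0.64)]
top gauge_grip [([0.3236, 0.1822, 0.0268], 0.73), ([0.2779, 0.5104, 0.0259], 0.66), ([0.2365, 0.3352, 0.0297], 0.66), ([0.4623, 0.2955, 0.0269], 0.52)]
```

View pics/w1.png

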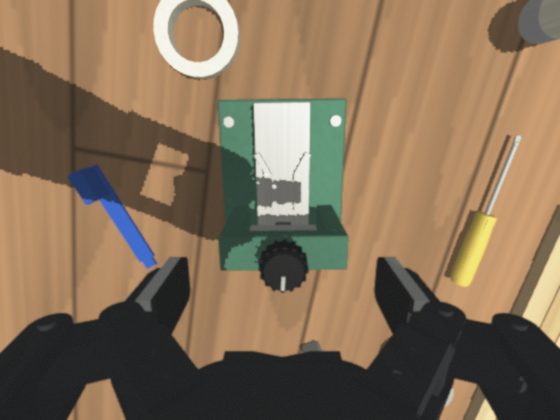

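The wrist view shows the thicknesser square in the image: base plate corners (220,100) and (346,99), bed at columns 254-310, cheeks near (265,165) and (300,165), knob at (283,265). I'll fit its axes from the bed's edges and depth.

Run:
```python
from h import *
np.set_printoptions(precision=4,suppress=True)
im=cv2.imread('pics/w1.png'); W=np.load('pics/w1W.npy')
hsv=cv2.cvtColor(im,cv2.COLOR_BGR2HSV)
green=(hsv[...,0]>55)&(hsv[...,0]<95)&(hsv[...,1]>90)
bed=(hsv[...,1]<45)&(hsv[...,2]>120)
z=W[108:150,262:303,2].ravel(); print('bed z',np.median(z),z.std(),len(z))
zb=W[130:190,320:340,2].ravel(); print('base z',np.median(zb), 'table',np.median(W[100:180,370:420,2]),'beam',np.median(W[238:260,225:255,2]))
m=manip.camera_model('wrist'); Rm=np.array(m['R']);C=-Rm.T@np.array(m['t'])
def onplane(u,v,zz):
    r=Rm.T@np.array([(u-m['cx'])/m['fx'],(v-m['cy'])/m['fy'],1]); return C+r*(zz-C[2])/r[2]
zbed=float(np.median(z)); 
gl,gr,bl,br=[],[],[],[]
for v in range(108,200,2):
    g=np.where(green[v,200:360])[0]+200; b=np.where(bed[v,240:320])[0]+240
    if v in(108,130,150,180): print(v,g.min(),g.max(),b.min() if len(b) else 0,b.max() if len(b) else 0)
    gl.append(onplane(g.min()-.5,v,.012)); gr.append(onplane(g.max()+.5,v,.012))
    if len(b) and v<150: bl.append(onplane(b.min()-.5,v,zbed)); br.append(onplane(b.max()+.5,v,zbed))
for n,P in (('gl',gl),('gr',gr),('bl',bl),('br',br)):
    P=np.array(P); s,i=np.polyfit(P[:,1],P[:,0],1); r=P[:,0]-s*P[:,1]-i
    print(n,'dir deg',np.degrees(np.arctan2(-1,-s)),'x at y=-.1',s*-.1+i,'res',r.std())
# top edge of base and bed
for n,cols,mask,zz in(('basefront',list(range(224,250,3))+list(range(314,344,3)),green,.012),('bedfront',range(258,307,3),bed,zbed)):
    P=np.array([onplane(u,np.where(mask[85:130,u])[0].min()+85-.5,zz) for u in cols]); s,i=np.polyfit(P[:,0],P[:,1],1)
    print(n,np.degrees(np.arctan(s)),'y at x=.49',s*.49+i)
# knob in wrist
k=(hsv[...,2]<60); kk=np.zeros_like(k); kk[238:292,258:310]=k[238:292,258:310]
vs,us=np.where(kk); print('knob px',us.min(),us.max(),vs.min(),vs.max(),onplane((us.min()+us.max())/2,(vs.min()+vs.max())/2,.15))
# beam at z .118: left/right ends
for v in (245,255): 
    g=np.where(green[v,200:360])[0]+200; print(v,g.min(),g.max(),onplane(g.min()-.5,v,.118),onplane(g.max()+.5,v,.118))
```

```text
bed z 0.042070961577038817 0.02523163324639406 1722
base z 0.010762862945472722 table -0.0012554221379146092 beam 0.11683858587324819Traceback (most recent call last):
  File "<stdin>", line 16, in <module>
    return umr_minimum(a, axis, None, out, keepdims, initial, where)
ValueError: zero-size array to reduction operation minimum which has no identity
```

```bash
cat > fit.py <<'E'
from h import *
np.set_printoptions(precision=4,suppress=True)
im=cv2.imread('pics/w1.png')
hsv=cv2.cvtColor(im,cv2.COLOR_BGR2HSV); print(hsv[150,330],hsv[150,285],hsv[110,240],hsv[250,240])
green=(hsv[...,0]>50)&(hsv[...,0]<110)&(hsv[...,1]>60)
bed=(hsv[...,1]<60)&(hsv[...,2]>100)
m=manip.camera_model('wrist'); Rm=np.array(m['R']);C=-Rm.T@np.array(m['t'])
def onplane(u,v,zz):
    r=Rm.T@np.array([(u-m['cx'])/m['fx'],(v-m['cy'])/m['fy'],1]); return C+r*(zz-C[2])/r[2]
zbed=.0433
gl,gr,bl,br=[],[],[],[]
for v in range(108,200,2):
    g=np.where(green[v,200:360])[0]+200; b=np.where(bed[v,240:318])[0]+240
    if len(g): gl.append(onplane(g.min()-.5,v,.012)); gr.append(onplane(g.max()+.5,v,.012))
    if len(b) and v<150: bl.append(onplane(b.min()-.5,v,zbed)); br.append(onplane(b.max()+.5,v,zbed))
for n,P in (('gl',gl),('gr',gr),('bl',bl),('br',br)):
    P=np.array(P); s,i=np.polyfit(P[:,1],P[:,0],1); r=P[:,0]-s*P[:,1]-i
    print(n,'dir deg',np.degrees(np.arctan2(-1,-s)),'x at y=-.1',s*-.1+i,'res',r.std())
for n,cols,mask,zz in(('basefront',list(range(226,250,3))+list(range(316,342,3)),green,.012),('bedfront',range(258,307,3),bed,zbed)):
    P=np.array([onplane(u,(list(np.where(mask[85:130,u])[0])+[0])[0]+85-.5,zz) for u in cols]); s,i=np.polyfit(P[:,0],P[:,1],1)
    print(n,np.degrees(np.arctan(s)),'y at x=.49',s*.49+i,(P[:,1]-s*P[:,0]-i).std())
k=(hsv[...,2]<70); kk=np.zeros_like(k); kk[238:292,256:312]=k[238:292,256:312]
vs,us=np.where(kk); print('knob px',us.min(),us.max(),vs.min(),vs.max(),onplane((us.min()+us.max())/2,(vs.min()+vs.max())/2,.15))
for v in (245,255): 
    g=np.where(green[v,200:360])[0]+200; print(v,g.min(),g.max(),onplane(g.min()-.5,v,.118),onplane(g.max()+.5,v,.118))
E
python3 fit.py
```

```text
[ 73  87 152] [ 26   8 236] [ 73  89 140] [ 73  87 135]
gl dir deg -79.46460416145273 x at y=-.1 0.4189165555000227 res 0.0003692661101185762
gr dir deg -79.66567493836324 x at y=-.1 0.5670887089634229 res 0.00037128723670935664
bl dir deg -79.71168715721568 x at y=-.1 0.46138415238193176 res 0.00028712201672051604
br dir deg -78.73905351796768 x at y=-.1 0.525515301524974 res 7.248862463088206e-17
basefront 10.448209016700165 y at x=.49 -0.005930455413430652 0.00024111284315266366
bedfront 10.843660127996715 y at x=.49 -0.005667051527733349 0.0006562016573667157
knob px 257 307 238 290 [ 0.5    -0.1436  0.15  ]
245 220 346 [ 0.4413 -0.1503  0.118 ] [ 0.5595 -0.1299  0.118 ]
255 221 346 [ 0.4434 -0.1604  0.118 ] [ 0.5618 -0.14    0.118 ]
```

Call:
play_rows:
  motion: [0.92,0.15,0,0,0,0,0,0.92,0.15,0,0,0,0,0,0.92,0.15,0,0,0,0,0,0.92,0.15,0,0,0,0,0,0.92,0.15,0,0,0,0,0,0.92,0.15,0,0,0,0,0,0,0,0,0,0,-6.1,0,0,0,0,0,0,-6.1,0]

```text
clock: 4.65
ee_pos: [0.4879, 0.2453, 0.2502]
orientation: [-1.752, -2.608, 0.001]
ft_force: [-0.5, -0.5, 0.7]
width: 1.0
grasp_force: 0.0
```

Run:
```python
from h import *
p,R=cur(); print(p,np.degrees(yaw(R)))
im,d=snap('wrist','w2.png'); np.save('pics/w2W.npy',cloud('wrist',d))
tips('wrist',['gauge','gauge_tip','gauge_grip'])
print(pix('wrist',[.5105,.178,.004]),pix('wrist',[.4625,.296,.036]))
cv2.imwrite('pics/w2c.png',cv2.resize(im[60:320,160:460],None,fx=2.3,fy=2.3,interpolation=cv2.INTER_CUBIC))
```

```text
[0.48791614 0.24531485 0.25022179] 112.22419261436731
wrist gauge [([0.3353, 0.2392, 0.0017], 0.93), ([0.4797, 0.2466, -0.0039], 0.83)]
wrist gauge_tip [([0.3542, 0.3114, 0.0001], 0.87), ([0.3397, -0.248, 0.0012], 0.75), ([0.5072, 0.1802, -0.0014], 0.72), ([0.3738, 0.0482, -0.004], 0.64)]
wrist gauge_grip [([0.4679, 0.301, 0.0239], 0.96), ([0.3221, 0.185, 0.023], 0.83), ([0.2384, 0.3338, 0.0279], 0.57)]
(np.float64(279.1995187046671), np.float64(223.8990911869132), np.float64(0.41165363997649046)) (np.float64(278.10929784857166), np.float64(124.62933764299443), np.float64(0.3451151757435399))
```

View pics/w2c.png

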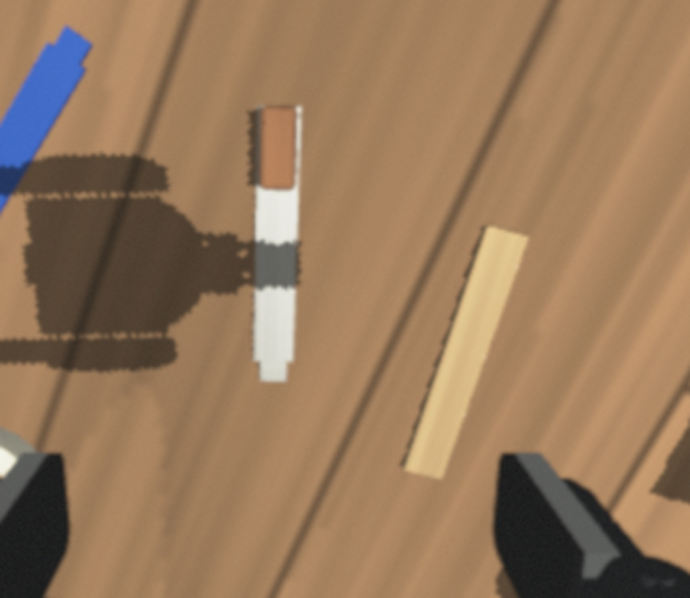

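Confirmed at wrist pixels: the gauge has its wooden handle at (281,124) and its white-lit steel tip at (279,226). The blue look-alike is at the upper left, and the strip at (365,213) has no handle.

Run:
```python
from h import *
np.set_printoptions(precision=4,suppress=True)
im=cv2.imread('pics/w2.png'); W=np.load('pics/w2W.npy'); hsv=cv2.cvtColor(im,cv2.COLOR_BGR2HSV)
m=manip.camera_model('wrist'); Rm=np.array(m['R']);C=-Rm.T@np.array(m['t'])
def onplane(u,v,zz):
    r=Rm.T@np.array([(u-m['cx'])/m['fx'],(v-m['cy'])/m['fy'],1]); return C+r*(zz-C[2])/r[2]
print('handle z',np.median(W[110:138,277:287,2]),'blade z',np.median(W[190:215,274:284,2]),'table',np.median(W[100:200,310:340,2]))
st=((hsv[...,1]<50)&(hsv[...,2]>170)); st[:,:265]=0; st[:,295:]=0; st[:145]=0; st[240:]=0
rows=[v for v in range(146,232) if st[v].sum()>4]; print(rows[0],rows[-1])
P=np.array([onplane(np.where(st[v])[0].mean(),v,.004) for v in rows if v<212 and not 160<v<190])
s,i=np.polyfit(P[:,1],P[:,0],1); print('blade dir',np.degrees(np.arctan2(-1,-s)),'res',(P[:,0]-s*P[:,1]-i).std())
tipc=onplane(np.where(st[rows[-3]])[0].mean(),rows[-1]+.5,.004); print('tip',tipc,'width px',st[200].sum(),'=mm',1e3*np.linalg.norm(onplane(274,200,.004)-onplane(274+st[200].sum(),200,.004)))
wood=(hsv[...,0]<15)&(hsv[...,1]>110)&(hsv[...,2]>110); print([ (v,np.where(wood[v,265:295])[0][[0,-1]]+265) for v in(110,120,130,138)])
h=onplane(281.3,123.9,.036); print('handle top c',h,'handle-tip',np.linalg.norm((h-tipc)[:2]),np.degrees(np.arctan2(*(tipc-h)[[1,0]])))
d=np.array([np.cos(a:=np.arctan2(-1,-s)),np.sin(a)]); print('grip from tip',tipc[:2]-.13*d, 'on line x at h.y',s*h[1]+i)
```

```text
handle z 0.034918680443918354 blade z 0.0028467688629183942 table -0.001131241471141782
146 225
blade dir -69.62270660452413 res 0.00023369294214818745
tip [0.5105 0.1756 0.004 ] width px 18 =mm 23.06630740574881
[(110, array([274, 287])), (120, array([274, 287])), (130, array([274, 286])), (138, array([273, 286]))]
handle top c [0.4655 0.298  0.036 ] handle-tip 0.1304511594006673 -69.81684265492913
grip from tip [0.4652 0.2975] on line x at h.y 0.46453095127118166
```

Call:
play_rows:
  motion: [0.95,-0.02,0,0,0,1.9,0,0,0,0.8,0,0,0,0,0,0,0.8,0,0,0,0,0,0,0.8,0,0,0,0,0,0,0.6,0,0,0,0,0,0,0,0,0,0,0]

```text
clock: 5.6
ee_pos: [0.4647, 0.2962, 0.0685]
orientation: [-1.802, -2.571, 0.006]
ft_force: [-0.1, 0.6, 0.6]
width: 1.002
grasp_force: 0.0
```

Run:
```python
from h import *
p,R=cur(); print(p,np.degrees(yaw(R)))
im,d=snap('wrist','w3.png')
print(plan([.4653,.2977,.009],np.radians(110.3)))
```

```text
[0.46470856 0.29623773 0.06853228] 109.9401637444382
(array([0.016, 0.   , 1.027]), array([-0.07,  0.01, -0.33]))
```

View pics/w3.png

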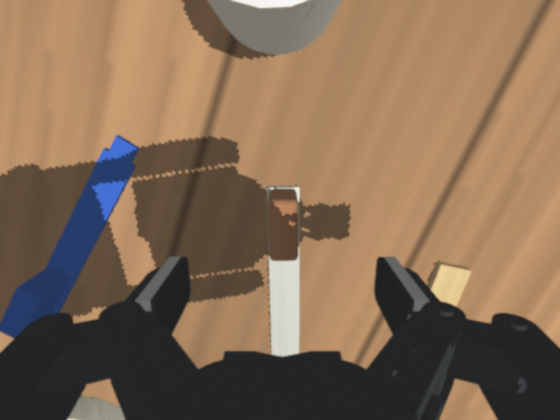

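The fingers straddle the handle evenly: fingers at columns 188 and 376, handle at (284,225). Descend and close.

Call:
play_rows:
  motion: [0.016,0,0.5,0,0,0,0,0,0,0.35,0,0,0,0,0,0,0.17,0,0,0,0,0,0,0,0,0,0,0.8,0,0,0,0,0,0,1,0,0,0,0,0,0,1,0,0,0,0,0,0,1,0,0,0,0,0,0,1]
  grip_force: 40

```text
clock: 6.65
ee_pos: [0.4657, 0.2981, 0.0099]
orientation: [1.8, 2.574, 0.002]
ft_force: [-0.3, -0.2, 7.2]
width: 0.199
grasp_force: 40.3
```

Run:
```python
from h import *
p,R=cur(); s=manip.state(); print(p,np.degrees(yaw(R)),s['width'],s['grasp_force'],s['ft_force'],s['moment'])
```

```text
[0.4657195  0.29809583 0.0099273 ] 110.06393354445811 0.19883961087668497 40.25324463844299 [-0.33596283 -0.22805383  7.22545565] [-0.07533176  0.20851104 -0.0376977 ]
```

Call:
play_rows:
  motion: [0,0,-0.7,0,0,0,1,0,0,-0.7,0,0,0,1,-0.86,-0.338,0,0,0,0,1,-0.86,-0.338,0,0,0,0,1,-0.86,-0.338,0,0,0,0,1,-0.86,-0.338,0,0,0,0,1,0,0,0,0,0,9.6,1,0,0,0,0,0,0,1]

```text
clock: 7.65
ee_pos: [0.46, 0.0758, 0.0933]
orientation: [-2.01, -2.414, 0.0]
ft_force: [-0.9, 0.2, -2.3]
width: 0.202
grasp_force: 39.7
```

Run:
```python
from h import *
p,R=cur(); s=manip.state(); print(p,np.degrees(yaw(R)),s['width'],s['grasp_force'],s['ft_force'],s['moment'])
im,d=snap('wrist','w4.png');tips('wrist',['mouth','gauge_tip','gap','gauge_grip'])
im2,d=snap('top','top3.png');tips('top',['gauge_tip','mouth'])
im3,d=snap('side','side3.png');tips('side',['gauge_tip','mouth'])
a=cv2.resize(im2[150:250,270:400],(520,400),interpolation=cv2.INTER_CUBIC); b=cv2.resize(im,(280,210)); c=im3[130:290,220:360]; c=cv2.resize(c,(280,320))
o=np.zeros((560,800,3),np.uint8); o[:400,:520]=a; o[:210,520:]=b; o[210:530,520:]=c; cv2.imwrite('pics/c3.png',o)
```

```text
[0.45995403 0.07581219 0.09328058] 100.44307942393799 0.20160451260933632 39.704023003578186 [-0.85024581  0.20905492 -2.34924018] [0.08941923 0.03314178 0.00405865]
wrist mouth []
wrist gauge_tip []
wrist gap []
wrist gauge_grip [([0.4594, 0.078, 0.1067], 0.87), ([0.3214, 0.1821, 0.0243], 0.64)]
top gauge_tip [([0.3329, -0.2519, 0.0], 0.83), ([0.339, 0.6254, -0.0018], 0.74), ([0.4788, -0.0503, 0.0816], 0.68), ([0.1069, 0.3457, -0.0019], 0.65), ([0.3517, 0.3106, 0.0035], 0.52)]
top mouth [([0.486, -0.0628, 0.0408], 0.9)]
side gauge_tip [([0.3485, 0.311, -0.0038], 0.74), ([0.3352, -0.2576, -0.0011], 0.74), ([0.1088, 0.3481, -0.0024], 0.56)]
side mouth [([0.4819, -0.0614, 0.0447], 0.77)]
```

View pics/c3.png

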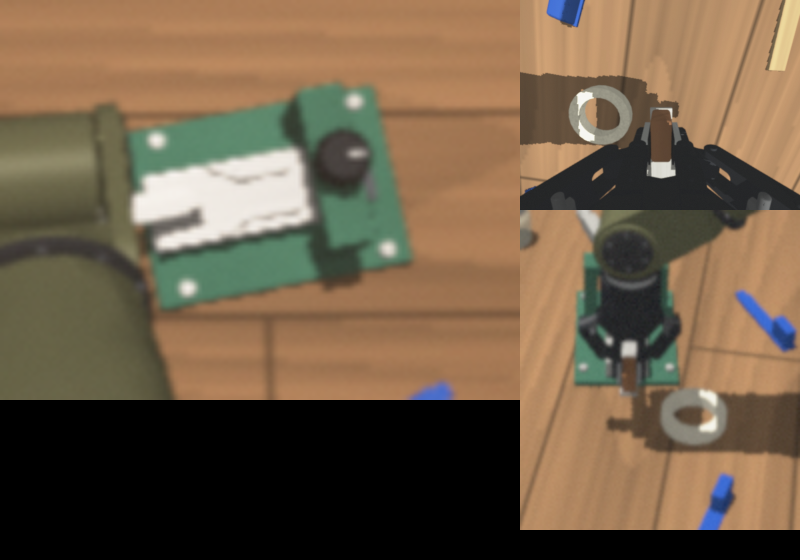

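The tip is over the bed (crop, upper left) and in line with the channel. Lower it and feel for the bed.

Call:
play_rows:
  motion: [0,0,0.3,0,0,0,1,0,0,0.25,0,0,0,1,0,0,0.02,0,0,0,1,0,0,0.02,0,0,0,1,0,0,0,0,0,0,1]

```text
clock: 8.82
ee_pos: [0.4602, 0.0762, 0.0583]
orientation: [2.009, 2.414, 0.001]
ft_force: [0.5, 0.3, -1.3]
width: 0.205
grasp_force: 39.6
```

Call:
play_rows:
  motion: [0,0,0.02,0,0,0,1,0,0,0,0,0,0,1]

```text
clock: 9.07
ee_pos: [0.46, 0.0762, 0.0568]
orientation: [2.009, 2.415, 0.0]
ft_force: [-0.1, 0.5, -1.9]
width: 0.202
grasp_force: 39.6
```

Call:
play_rows:
  motion: [0,0,0.02,0,0,0,1,0,0,0,0,0,0,1]

```text
clock: 9.32
ee_pos: [0.46, 0.0762, 0.0554]
orientation: [-2.01, -2.415, 0.0]
ft_force: [0.2, 0.2, -0.3]
width: 0.208
grasp_force: 39.6
```

Call:
play_rows:
  motion: [0,0,0.02,0,0,0,1,0,0,0,0,0,0,1]

```text
clock: 9.57
ee_pos: [0.4599, 0.0762, 0.0542]
orientation: [-2.01, -2.415, 0.0]
ft_force: [0.1, -0.4, -1.6]
width: 0.203
grasp_force: 39.6
```

Call:
play_rows:
  motion: [0,0,0.01,0,0,0,1,0,0,0,0,0,0,1]

```text
clock: 9.82
ee_pos: [0.46, 0.0762, 0.0536]
orientation: [-2.009, -2.415, 0.0]
ft_force: [0.5, -0.3, -1.3]
width: 0.207
grasp_force: 39.6
```

Call:
play_rows:
  motion: [0,0,0.01,0,0,0,1,0,0,0,0,0,0,1]

```text
clock: 10.07
ee_pos: [0.4601, 0.0762, 0.0531]
orientation: [2.009, 2.415, 0.0]
ft_force: [-0.8, -0.1, -0.1]
width: 0.202
grasp_force: 39.9
```

Call:
play_rows:
  motion: [0,0,0.01,0,0,0,1,0,0,0,0,0,0,1]

```text
clock: 10.32
ee_pos: [0.4601, 0.0763, 0.0527]
orientation: [2.009, 2.415, 0.0]
ft_force: [-2.1, 2.0, 4.4]
width: 0.203
grasp_force: 40.4
```

```bash
python3 -c "
from h import *
s=manip.state();print(s['ee_pos'],s['ft_force'],s['moment'])"
```

```text
[0.46013935 0.07626138 0.05266764] [-2.12465928  2.04460381  4.41834974] [-0.12889835  0.14146349 -0.12334834]
```

Call:
play_rows:
  motion: [-0.1,0,-0.008,0,0,0,1,-0.15,0,0,0,0,0,1,-0.15,0,0,0,0,0,1,-0.15,0,0,0,0,0,1,0,0,0,0,0,0,1]

```text
clock: 10.95
ee_pos: [0.4662, 0.0428, 0.053]
orientation: [2.01, 2.414, -0.0]
ft_force: [0.3, -1.2, 3.1]
width: 0.203
grasp_force: 40.2
```

```bash
python3 -c "
from h import *
s=manip.state();print(s['ee_pos'],s['ft_force'],s['moment'],s['width'])"
```

```text
[0.46619541 0.04284791 0.05297931] [ 0.25783548 -1.1948133   3.07725289] [-0.46237247 -0.11824135 -0.01909098] 0.2026440445249004
```

Call:
play_rows:
  motion: [-0.15,0,0,0,0,0,1,-0.15,0,0,0,0,0,1,0,0,0,0,0,0,1]

```text
clock: 11.32
ee_pos: [0.4695, 0.0252, 0.053]
orientation: [2.01, 2.414, -0.0]
ft_force: [0.7, -1.8, 3.5]
width: 0.204
grasp_force: 40.4
```

```bash
python3 -c "
from h import *
s=manip.state();print(s['ee_pos'],s['ft_force'],s['moment'],s['width'])
snap('top','top4.png')
im,d=snap('side','side4.png')
t=cv2.imread('pics/top4.png')[150:250,280:400]
cv2.imwrite('pics/c4.png',np.hstack([cv2.resize(t,(480,400),interpolation=cv2.INTER_CUBIC),cv2.resize(im[130:260,230:320],(277,400),interpolation=cv2.INTER_CUBIC)]))"
```

```text
[0.46951657 0.02524345 0.05300916] [ 0.71459781 -1.84549268  3.46157938] [-0.61951378 -0.14069677 -0.04433418] 0.2042830636092274
```

View pics/c4.png

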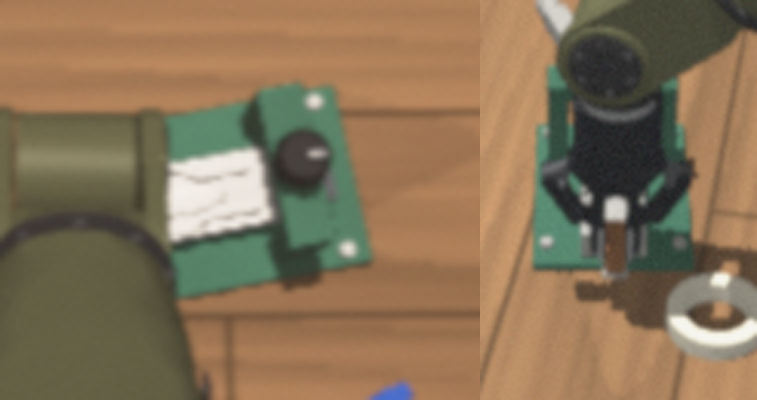

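Call:
play_rows:
  motion: [-0.1,0,-0.005,0,0,0,1,-0.1,0,0,0,0,0,1,-0.1,0,0,0,0,0,1,0,0,0,0,0,0,1]

```text
clock: 11.92
ee_pos: [0.4726, 0.0078, 0.0532]
orientation: [2.01, 2.414, -0.001]
ft_force: [0.4, -0.8, 2.4]
width: 0.197
grasp_force: 40.2
```

```bash
python3 -c "
from h import *
s=manip.state();print(s['ee_pos'],s['ft_force'],s['moment'],s['width'])"
```

```text
[0.47257454 0.00777003 0.05316805] [ 0.39307753 -0.76572039  2.38144753] [-0.30252293 -0.10555362  0.00177118] 0.1968214349263511
```

Call:
play_rows:
  motion: [-0.1,0,0,0,0,0,1,-0.1,0,0,0,0,0,1,-0.1,0,0,0,0,0,1,-0.1,0,0,0,0,0,1,0,0,0,0,0,0,1]

```text
clock: 12.55
ee_pos: [0.477, -0.0158, 0.0532]
orientation: [2.01, 2.414, -0.0]
ft_force: [0.5, -1.3, 0.9]
width: 0.204
grasp_force: 40.0
```

```bash
python3 -c "
from h import *
s=manip.state();print(s['ee_pos'],s['ft_force'],s['moment'],s['width'])"
```

```text
[ 0.47697614 -0.01583656  0.05322514] [ 0.49432856 -1.2973627   0.9334863 ] [-0.20352219 -0.00617169  0.01974715] 0.20355283953844364
```

Call:
play_rows:
  motion: [-0.1,0,0,0,0,0,1,-0.1,0,0,0,0,0,1,-0.1,0,0,0,0,0,1,-0.08,0,0,0,0,0,1,0,0,0,0,0,0,1]

```text
clock: 13.18
ee_pos: [0.4811, -0.0381, 0.0532]
orientation: [2.01, 2.414, -0.0]
ft_force: [-0.1, -1.0, 0.2]
width: 0.205
grasp_force: 39.9
```

Call:
play_rows:
  motion: [-0.016,0,0,0,0,0,1,-0.016,0,0,0,0,0,1,0,0,0,0,0,0,1]

```text
clock: 13.55
ee_pos: [0.4814, -0.0396, 0.0532]
orientation: [2.009, 2.415, -0.0]
ft_force: [0.6, 0.2, -1.5]
width: 0.205
grasp_force: 39.9
```

Call:
play_rows:
  motion: [-0.016,0,0,0,0,0,1,-0.016,0,0,0,0,0,1,0,0,0,0,0,0,1]

```text
clock: 13.92
ee_pos: [0.4817, -0.0416, 0.0532]
orientation: [-2.01, -2.415, 0.0]
ft_force: [-0.4, 0.3, -0.1]
width: 0.199
grasp_force: 39.9
```

Call:
play_rows:
  motion: [-0.016,0,0,0,0,0,1,0,0,0,0,0,0,1]

```text
clock: 14.18
ee_pos: [0.4819, -0.0425, 0.0532]
orientation: [-2.01, -2.415, 0.0]
ft_force: [0.2, -0.4, -0.7]
width: 0.205
grasp_force: 39.9
```

Call:
play_rows:
  motion: [-0.016,0,0,0,0,0,1,0,0,0,0,0,0,1]

```text
clock: 14.42
ee_pos: [0.4821, -0.0434, 0.0532]
orientation: [-2.01, -2.415, 0.0]
ft_force: [0.1, -0.0, -1.0]
width: 0.2
grasp_force: 39.9
```

Call:
play_rows:
  motion: [-0.016,0,0,0,0,0,1,-0.016,0,0,0,0,0,1,0,0,0,0,0,0,1]

```text
clock: 14.8
ee_pos: [0.4825, -0.0453, 0.0533]
orientation: [2.01, 2.415, 0.0]
ft_force: [-0.3, -0.3, -0.6]
width: 0.206
grasp_force: 39.9
```

Call:
play_rows:
  motion: [-0.016,0,0,0,0,0,1,0,0,0,0,0,0,1]

```text
clock: 15.05
ee_pos: [0.4826, -0.0463, 0.0533]
orientation: [2.01, 2.415, 0.0]
ft_force: [0.3, -0.9, -0.7]
width: 0.206
grasp_force: 39.9
```

Call:
play_rows:
  motion: [-0.016,0,0,0,0,0,1,0,0,0,0,0,0,1]

```text
clock: 15.3
ee_pos: [0.4828, -0.0472, 0.0533]
orientation: [2.01, 2.415, 0.0]
ft_force: [-0.0, -0.6, -1.6]
width: 0.206
grasp_force: 39.9
```

Call:
play_rows:
  motion: [-0.01,0,0,0,0,0,1,0,0,0,0,0,0,1]

```text
clock: 15.55
ee_pos: [0.4829, -0.0477, 0.0533]
orientation: [-2.01, -2.415, -0.0]
ft_force: [-0.3, 1.8, -0.3]
width: 0.202
grasp_force: 39.8
```

Call:
play_rows:
  motion: [-0.006,0,0,0,0,0,1,0,0,0,0,0,0,1]

```text
clock: 15.8
ee_pos: [0.4829, -0.0477, 0.0532]
orientation: [-2.009, -2.414, -0.0]
ft_force: [-0.7, 5.5, 0.5]
width: 0.205
grasp_force: 39.9
```

```bash
python3 -c "
from h import *
s=manip.state();print(s['ee_pos'],s['ft_force'],s['moment'],s['width'])"
```

```text
[ 0.48285092 -0.04774377  0.05323129] [-0.71502653  5.45499782  0.5421867 ] [0.75039508 0.15239836 0.01251197] 0.205359306876761
```

Call:
play_rows:
  motion: [0,0,0.008,0,0,0,1,0.003,0,0,0,0,0,1,0,0,0,0,0,0,1]

```text
clock: 16.18
ee_pos: [0.4829, -0.0477, 0.0532]
orientation: [-2.009, -2.415, -0.0]
ft_force: [-3.7, 4.1, 7.0]
width: 0.206
grasp_force: 40.9
```

Call:
play_rows:
  motion: [0,0,0,0,0,0,0.7,0,0,0,0,0,0,0.5,0,0,0,0,0,0,0.4,0,0,0,0,0,0,0.4]

```text
clock: 16.68
ee_pos: [0.4829, -0.0479, 0.0528]
orientation: [2.01, 2.415, -0.0]
ft_force: [-0.2, 0.4, 0.4]
width: 0.599
grasp_force: 0.0
```

```bash
python3 -c "
from h import *
p,R=cur();s=manip.state();print(s['ee_pos'],s['ft_force'],s['moment'],s['width'],np.degrees(yaw(R)))
for t in(100.4,130,150,160): print(t,plan([.4829,-.0477,.25],np.radians(t)))
print(s['joints'])"
```

```text
[ 0.48294223 -0.04794646  0.05275131] [-0.22403742  0.40078859  0.42054178] [-0.01110497 -0.02227792  0.00252493] 0.5987700830944922 100.46474754957835
100.4 (array([ 0.004, -0.   , -3.287]), array([-0.  ,  0.  ,  0.06]))
130 (array([ 0.004, -0.   , -3.287]), array([ -0.  ,   0.  , -29.54]))
150 (array([ 0.004, -0.   , -3.287]), array([ -0.  ,   0.  , -49.54]))
160 (array([ 0.004, -0.   , -3.287]), array([ -0.  ,   0.  , -59.54]))
[-1.74410164e-01  3.95742676e-01  1.86088843e+00 -8.13788282e-05
  8.84978332e-01 -3.57002925e-01]
```

Call:
play_rows:
  motion: [0,0,-0.3,0,0,0,0.4,0,0,-0.75,0,0,0,0.2,0,0,-0.75,0,0,0,0,0,0,-0.75,0,0,0,0,0,0,-0.75,0,0,0,0,-0.7,0,0,0,0,0,0,-0.7,0,0,0,0,0,0,0,0,0,0,0,0,0]

```text
clock: 17.68
ee_pos: [0.4982, -0.1325, 0.2504]
orientation: [-2.013, -2.412, 0.001]
ft_force: [0.1, 0.7, -0.2]
width: 1.002
grasp_force: 0.0
```

Run:
```python
from h import *
np.set_printoptions(precision=4,suppress=True)
p,R=cur(); print(p,np.degrees(yaw(R)))
im,d=snap('wrist','w5.png'); W=cloud('wrist',d); np.save('pics/w5W.npy',W)
tips('wrist',['gauge','gauge_grip','knob_grip','gap'])
hsv=cv2.cvtColor(im,cv2.COLOR_BGR2HSV)
r=manip.outline_of('wrist','knob_grip')
snap('top','top5.png'); tips('top',['knob_grip','gauge_tip','gauge_grip'])
for o in r[:1]:
  k=o['mask']; vs,us=np.where(k); (c,rad)=cv2.minEnclosingCircle(np.stack([us,vs],1)[:,None].astype(np.float32)); print('knob',o['conf'],us.min(),us.max(),vs.min(),vs.max(),c,rad)
  q=W[k]; t=q[abs(q[:,2]-.154)<.008]; print('top pts',len(t),t.mean(0),t.min(0),t.max(0))
cv2.imwrite('pics/c5.png',cv2.resize(im[80:360,150:420],(723,750*1-0))[:600])
```

```text
[ 0.4982 -0.1325  0.2504] 100.31524923873594
wrist gauge [([0.4905, -0.1049, 0.0411], 0.84), ([0.2911, -0.1911, -0.0001], 0.59)]
wrist gauge_grip [([0.4848, -0.0449, 0.064], 0.76), ([0.2598, -0.1434, 0.0238], 0.72)]
wrist knob_grip [([0.5058, -0.1495, 0.1378], 0.69)]
wrist gap [([0.4991, -0.1482, 0.0421], 0.74)]
top knob_grip []
top gauge_tip [([0.3415, 0.6233, -0.0011], 0.86), ([0.3488, 0.3128, 0.0031], 0.85), ([0.1071, 0.3505, 0.0019], 0.83)]
top gauge_grip [([0.3236, 0.1835, 0.0264], 0.71), ([0.2764, 0.511, 0.0228], 0.59), ([0.236, 0.334, 0.0287], 0.58), ([0.4793, -0.0485, 0.074], 0.56)]
knob 0.96 216 350 58 247 (282.7945861816406, 144.5) 105.52342987060547
top pts 1911 [ 0.5016 -0.1462  0.1529] [ 0.4806 -0.1685  0.146 ] [ 0.523  -0.1268  0.1562]
```

View pics/w5.png

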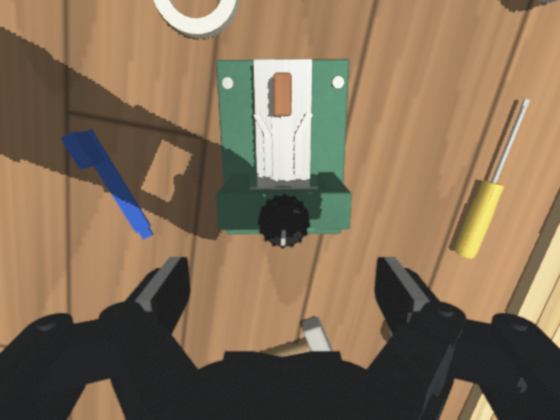

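Run:
```python
from h import *
np.set_printoptions(precision=4,suppress=True)
im=cv2.imread('pics/w5.png'); hsv=cv2.cvtColor(im,cv2.COLOR_BGR2HSV); W=np.load('pics/w5W.npy')
m=manip.camera_model('wrist'); Rm=np.array(m['R']);C=-Rm.T@np.array(m['t'])
def onplane(u,v,zz):
    r=Rm.T@np.array([(u-m['cx'])/m['fx'],(v-m['cy'])/m['fy'],1]); return C+r*(zz-C[2])/r[2]
d=np.array([.1814,-.9834,0])
k=(hsv[...,2]<75); s=np.zeros_like(k); s[185:255,250:320]=k[185:255,250:320]
n,l,st,ce=cv2.connectedComponentsWithStats(s.astype(np.uint8)); i=l[225,270]; s=l==i
print(st[i]); print([(v,np.where(s[v])[0][[0,-1]]) for v in (205,215,222,230,240)])
vb=np.where(s.any(1))[0].max(); print('from far edge',onplane(284,vb+.5,.155)-.02*d)
c=[np.where(s[v])[0][[0,-1]].mean() for v in range(210,240)]; print('col',np.mean(c),onplane(np.mean(c),224,.15))
T=(abs(W[...,2]-.153)<.004); T[:185]=0;T[255:]=0;T[:,:250]=0;T[:,320:]=0; T=T&s
vs,us=np.where(T); e=cv2.fitEllipse(max(cv2.findContours(cv2.morphologyEx(T.astype(np.uint8),cv2.MORPH_CLOSE,np.ones((5,5))),0,1)[0],key=len)); print(e,onplane(*e[0],.155))
```

```text
[ 250  185   70   61 3165]
[(205, array([250, 318])), (215, array([250, 318])), (222, array([250, 308])), (230, array([260, 306])), (240, array([266, 300]))]
from far edge [ 0.5023 -0.1439  0.155 ]
col 282.01666666666665 [ 0.5013 -0.1473  0.15  ]
((283.3095703125, 221.98959350585938), (43.482425689697266, 50.129817962646484), 91.76246643066406) [ 0.5016 -0.1436  0.155 ]
```

Call:
play_rows:
  motion: [-0.25,0,0.3,0,0,0,0,0,0,0.7,0,0,0,0,0,0,0.7,0,0,0,0,0,0,0.44,0,0,0,0,0,0,0,0,0,0,0]

```text
clock: 18.8
ee_pos: [0.4997, -0.1455, 0.1198]
orientation: [-2.007, -2.411, 0.003]
ft_force: [0.3, 0.0, -0.1]
width: 1.0
grasp_force: 0.0
```

Call:
play_rows:
  motion: [0,0,0,0,0,0,0.35,0,0,0,0,0,0,0.6,0,0,0,0,0,0,0.7,0,0,0,0,0,0,0.7,0,0,0,0,0,0,0.7]
  grip_force: 30

```text
clock: 19.42
ee_pos: [0.5019, -0.1454, 0.1236]
orientation: [2.007, 2.413, 0.002]
ft_force: [4.9, 0.9, 6.3]
width: 0.454
grasp_force: 30.7
```

```bash
cat > st.py <<'E'
from h import *
np.set_printoptions(precision=3,suppress=True)
import sys
F=[]
for _ in range(int(sys.argv[1]) if len(sys.argv)>1 else 1):
    s=manip.state(); F.append(np.r_[s['ft_force'],s['moment']])
    if len(sys.argv)>1: manip.get_image('top')
p,R=cur(); print(s['clock'],s['ee_pos'],'F,M',np.mean(F,0),'w',round(s['width'],3),'g',round(float(s['grasp_force']),1),'yaw',round(np.degrees(yaw(R)),2))
E
python3 st.py 4
```

```text
19.575 [ 0.502 -0.145  0.124] F,M [ 4.269  1.254  6.774  0.212 -0.763  0.066] w 0.456 g 30.7 yaw 100.48
```

Call:
play_rows:
  motion: [0,0,0,0,0,0,0.3,0,0,-0.04,0,0,0,0.3,0,0,0,0,0,0,0.3,0,0,0,0,0,0,0.3]

```text
clock: 20.12
ee_pos: [0.5008, -0.1452, 0.1247]
orientation: [-2.009, -2.415, 0.0]
ft_force: [-0.1, 0.3, 0.9]
width: 0.699
grasp_force: 0.0
```

```bash
python3 st.py 2; python3 -c "
from h import *
r=manip.outline_of('top','knob_grip')
im,d=manip.get_image('wrist')
cv2.imwrite('pics/w6.png',im)"
```

```text
20.175 [ 0.501 -0.145  0.125] F,M [ 0.052  0.331  0.235  0.02   0.027 -0.022] w 0.705 g 0.0 yaw 100.46
```

View pics/w6.png

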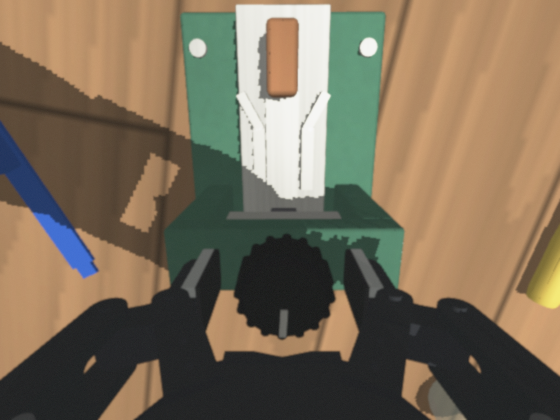

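The knob (columns 235-335, centre 285) sits about 1.4 mm towards tool +y of the finger midline (281.5), which agrees with the side force. Shift and close again.

Call:
play_rows:
  motion: [0,0.025,0,0,0,0,0.4,0,0,0,0,0,0,0.6,0,0,0,0,0,0,0.7,0,0,0,0,0,0,0.7]
  grip_force: 40

```text
clock: 20.82
ee_pos: [0.5019, -0.1451, 0.1251]
orientation: [-2.009, -2.414, 0.002]
ft_force: [-7.6, 0.2, 7.2]
width: 0.452
grasp_force: 39.8
```

```bash
python3 st.py 3
```

```text
20.925 [ 0.502 -0.145  0.125] F,M [-7.517  0.321  7.029 -0.054  1.275  0.028] w 0.455 g 39.8 yaw 100.47
```

Call:
play_rows:
  motion: [0,0,0,0,0,3,0.8,0,0,0,0,0,3,0.8,0,0,0,0,0,0,0.8]

```text
clock: 21.35
ee_pos: [0.5022, -0.145, 0.1251]
orientation: [-2.134, -2.305, 0.001]
ft_force: [-4.9, -0.1, 5.7]
width: 0.453
grasp_force: 39.6
```

```bash
python3 st.py 2
```

```text
21.4 [ 0.502 -0.145  0.125] F,M [-4.112 -0.11   5.71   0.05   0.814 -0.165] w 0.458 g 39.6 yaw 94.45
```

Call:
play_rows:
  motion: [0,0,0,0,0,3,0.8,0,0,0,0,0,3,0.8]

```text
clock: 21.7
ee_pos: [0.5025, -0.145, 0.1251]
orientation: [2.252, 2.19, 0.0]
ft_force: [-0.2, -0.6, 3.4]
width: 0.453
grasp_force: 39.7
```

```bash
python3 st.py
```

```text
21.7 [ 0.502 -0.145  0.125] F,M [-0.177 -0.579  3.447  0.037  0.245  0.177] w 0.453 g 39.7 yaw 88.38
```

Call:
play_rows:
  motion: [0,0,0,0,0,3,0.8,0,0,0,0,0,3,0.8]

```text
clock: 21.95
ee_pos: [0.5028, -0.145, 0.1252]
orientation: [2.363, 2.068, 0.001]
ft_force: [3.8, 0.1, 2.8]
width: 0.452
grasp_force: 39.9
```

```bash
python3 st.py
```

```text
21.95 [ 0.503 -0.145  0.125] F,M [ 3.788  0.063  2.823  0.037 -0.183  0.139] w 0.452 g 39.9 yaw 82.38
```

Call:
play_rows:
  motion: [0,0,0,0,0,3,0.8,0,0,0,0,0,3,0.8]

```text
clock: 22.2
ee_pos: [0.5031, -0.1451, 0.1252]
orientation: [2.468, 1.941, 0.002]
ft_force: [5.5, -0.8, 0.5]
width: 0.455
grasp_force: 40.1
```

```bash
python3 st.py
```

```text
22.2 [ 0.503 -0.145  0.125] F,M [ 5.493 -0.758  0.471 -0.068 -0.801  0.182] w 0.455 g 40.1 yaw 76.38
```

Call:
play_rows:
  motion: [0,0,0,0,0,3,0.8,0,0,0,0,0,3,0.8]

```text
clock: 22.45
ee_pos: [0.5034, -0.1452, 0.1252]
orientation: [2.565, 1.809, 0.003]
ft_force: [8.9, -1.2, -1.3]
width: 0.453
grasp_force: 40.3
```

```bash
python3 st.py
```

```text
22.45 [ 0.503 -0.145  0.125] F,M [ 8.904 -1.218 -1.306 -0.187 -1.206  0.129] w 0.453 g 40.3 yaw 70.38
```

Call:
play_rows:
  motion: [0,0,0,0,0,0,0.3,0,0,0,0,0,0,0.3,0,0,0,0,0,0,0.3]

```text
clock: 22.82
ee_pos: [0.5023, -0.1449, 0.1248]
orientation: [-2.566, -1.813, 0.0]
ft_force: [-0.0, -0.6, 1.1]
width: 0.699
grasp_force: 0.0
```

```bash
python3 st.py; python3 -c "
from h import *
print(plan([.502,-.1495,.1275],np.radians(70.4)))"
```

```text
22.825 [ 0.502 -0.145  0.125] F,M [-0.011 -0.614  1.052  0.014 -0.017  0.005] w 0.699 g 0.0 yaw 70.49
(array([-0.073,  0.021, -0.046]), array([-0.01, -0.  ,  0.09]))
```

Call:
play_rows:
  motion: [-0.073,0.021,-0.03,0,0,0,0.3,0,0,0,0,0,0,0.5,0,0,0,0,0,0,0.8,0,0,0,0,0,0,0.8,0,0,0,0,0,0,0.8]

```text
clock: 23.45
ee_pos: [0.5019, -0.1497, 0.127]
orientation: [2.566, 1.812, -0.001]
ft_force: [-3.4, -1.3, 6.2]
width: 0.455
grasp_force: 39.8
```

```bash
python3 st.py 2
```

```text
23.5 [ 0.502 -0.15   0.127] F,M [-4.155 -0.867  6.066 -0.121  0.706  0.084] w 0.451 g 39.8 yaw 70.47
```

Call:
play_rows:
  motion: [0,0,0,0,0,3,0.8,0,0,0,0,0,3,0.8]

```text
clock: 23.8
ee_pos: [0.5018, -0.1497, 0.127]
orientation: [-2.659, -1.674, 0.001]
ft_force: [-5.8, -1.2, 6.4]
width: 0.455
grasp_force: 39.9
```

```bash
python3 st.py
```

```text
23.8 [ 0.502 -0.15   0.127] F,M [-5.764 -1.195  6.356  0.036  0.91   0.19 ] w 0.455 g 39.9 yaw 64.38
```

Call:
play_rows:
  motion: [0,0,0,0,0,3,0.8,0,0,0,0,0,3,0.8]

```text
clock: 24.05
ee_pos: [0.5017, -0.1496, 0.1269]
orientation: [-2.742, -1.532, 0.002]
ft_force: [-7.7, -0.2, 7.6]
width: 0.456
grasp_force: 40.0
```

```bash
python3 st.py
```

```text
24.05 [ 0.502 -0.15   0.127] F,M [-7.681 -0.174  7.619  0.054  1.162  0.193] w 0.456 g 40.0 yaw 58.38
```

Call:
play_rows:
  motion: [-0.005,-0.008,0,0,0,3,0.8,-0.005,-0.008,0,0,0,3,0.8]

```text
clock: 24.3
ee_pos: [0.5014, -0.1495, 0.127]
orientation: [2.818, 1.386, 0.002]
ft_force: [4.4, 0.7, 2.0]
width: 0.451
grasp_force: 39.9
```

```bash
python3 st.py
```

```text
24.3 [ 0.501 -0.15   0.127] F,M [ 4.361  0.725  2.003  0.227 -0.597  0.156] w 0.451 g 39.9 yaw 52.38
```

Call:
play_rows:
  motion: [-0.004,-0.004,0,0,0,3,0.8,-0.004,-0.004,0,0,0,3,0.8]

```text
clock: 24.55
ee_pos: [0.5013, -0.1494, 0.1271]
orientation: [2.887, 1.237, 0.004]
ft_force: [8.5, 2.3, -0.1]
width: 0.455
grasp_force: 40.2
```

```bash
python3 st.py
```

```text
24.55 [ 0.501 -0.149  0.127] F,M [ 8.462  2.283 -0.131  0.452 -1.232  0.179] w 0.455 g 40.2 yaw 46.38
```

Call:
play_rows:
  motion: [0,0,0,0,0,3,0.8,0,0,0,0,0,3,0.8]

```text
clock: 24.8
ee_pos: [0.5011, -0.1493, 0.127]
orientation: [2.948, 1.084, 0.003]
ft_force: [5.8, 2.7, 1.3]
width: 0.45
grasp_force: 40.3
```

```bash
python3 st.py
```

```text
24.8 [ 0.501 -0.149  0.127] F,M [ 5.847  2.675  1.297  0.542 -0.86   0.143] w 0.45 g 40.3 yaw 40.39
```

Call:
play_rows:
  motion: [0,0,0,0,0,3,0.8,0,0,0,0,0,3,0.8]

```text
clock: 25.05
ee_pos: [0.5011, -0.1492, 0.127]
orientation: [3.001, 0.929, 0.003]
ft_force: [5.7, 3.9, 1.9]
width: 0.455
grasp_force: 40.4
```

```bash
python3 st.py
```

```text
25.05 [ 0.501 -0.149  0.127] F,M [ 5.727  3.914  1.928  0.759 -0.668  0.175] w 0.455 g 40.4 yaw 34.39
```

Call:
play_rows:
  motion: [0,0,0,0,0,3,0.8,0,0,0,0,0,3,0.8]

```text
clock: 25.3
ee_pos: [0.501, -0.1491, 0.127]
orientation: [-3.046, -0.771, -0.003]
ft_force: [4.0, 4.6, 2.4]
width: 0.452
grasp_force: 40.5
```

```bash
python3 st.py
```

```text
25.3 [ 0.501 -0.149  0.127] F,M [ 3.995  4.619  2.371  0.885 -0.617  0.189] w 0.452 g 40.5 yaw 28.4
```

Call:
play_rows:
  motion: [0,0,0,0,0,3,0.8]

```text
clock: 25.42
ee_pos: [0.501, -0.149, 0.127]
orientation: [-3.065, -0.691, -0.003]
ft_force: [4.7, 6.5, 3.2]
width: 0.456
grasp_force: 40.5
```

```bash
python3 st.py
```

```text
25.425 [ 0.501 -0.149  0.127] F,M [ 4.723  6.453  3.199  1.063 -0.588  0.23 ] w 0.456 g 40.5 yaw 25.4
```

Call:
play_rows:
  motion: [0,0,0,0,0,3,0.8]

```text
clock: 25.55
ee_pos: [0.5009, -0.1489, 0.127]
orientation: [-3.081, -0.61, -0.003]
ft_force: [4.1, 5.8, 3.0]
width: 0.453
grasp_force: 40.6
```

```bash
python3 st.py
```

```text
25.55 [ 0.501 -0.149  0.127] F,M [ 4.094  5.775  3.038  1.106 -0.533  0.2  ] w 0.453 g 40.6 yaw 22.4
```

Call:
play_rows:
  motion: [0,0,0,0,0,3,0.8]

```text
clock: 25.68
ee_pos: [0.5009, -0.1489, 0.127]
orientation: [-3.096, -0.529, -0.003]
ft_force: [3.4, 7.0, 2.7]
width: 0.454
grasp_force: 40.6
```

```bash
python3 st.py
```

```text
25.675 [ 0.501 -0.149  0.127] F,M [ 3.444  6.973  2.654  1.184 -0.517  0.227] w 0.454 g 40.6 yaw 19.4
```

Call:
play_rows:
  motion: [0,0,0,0,0,-3,0.8,0,0,0,0,0,-3,0.8]

```text
clock: 25.92
ee_pos: [0.501, -0.149, 0.1271]
orientation: [-3.063, -0.695, -0.003]
ft_force: [3.6, 5.3, 2.3]
width: 0.45
grasp_force: 40.4
```

```bash
python3 st.py
```

```text
25.925 [ 0.501 -0.149  0.127] F,M [ 3.604  5.262  2.323  0.934 -0.605 -0.05 ] w 0.45 g 40.4 yaw 25.57
```

Call:
play_rows:
  motion: [0,0,0,0,0,3,0.8]

```text
clock: 26.05
ee_pos: [0.501, -0.149, 0.127]
orientation: [-3.081, -0.612, -0.003]
ft_force: [3.6, 6.4, 2.9]
width: 0.453
grasp_force: 40.6
```

```bash
python3 st.py
```

```text
26.05 [ 0.501 -0.149  0.127] F,M [ 3.61   6.44   2.948  1.112 -0.55   0.261] w 0.453 g 40.6 yaw 22.49
```

Call:
play_rows:
  motion: [0,0,0,0,0,3,0.8]

```text
clock: 26.18
ee_pos: [0.5009, -0.1489, 0.127]
orientation: [-3.096, -0.529, -0.003]
ft_force: [3.4, 7.8, 3.9]
width: 0.453
grasp_force: 40.6
```

```bash
python3 st.py
```

```text
26.175 [ 0.501 -0.149  0.127] F,M [ 3.369  7.807  3.862  1.232 -0.48   0.245] w 0.453 g 40.6 yaw 19.4
```

Call:
play_rows:
  motion: [0,0,0,0,0,-3,0.8,0,0,0,0,0,-3,0.8]

```text
clock: 26.42
ee_pos: [0.501, -0.149, 0.127]
orientation: [-3.063, -0.695, -0.003]
ft_force: [4.1, 6.2, 1.8]
width: 0.451
grasp_force: 40.4
```

```bash
python3 st.py
```

```text
26.425 [ 0.501 -0.149  0.127] F,M [ 4.098  6.219  1.82   0.922 -0.598 -0.083] w 0.451 g 40.4 yaw 25.57
```

Call:
play_rows:
  motion: [0,0,0,0,0,3,0.8]

```text
clock: 26.55
ee_pos: [0.5009, -0.1489, 0.127]
orientation: [-3.081, -0.612, -0.003]
ft_force: [3.9, 6.2, 3.1]
width: 0.456
grasp_force: 40.6
```

```bash
python3 st.py
```

```text
26.55 [ 0.501 -0.149  0.127] F,M [ 3.918  6.167  3.147  1.123 -0.592  0.252] w 0.456 g 40.6 yaw 22.49
```

Call:
play_rows:
  motion: [0,0,0,0,0,3,0.8]

```text
clock: 26.68
ee_pos: [0.5009, -0.1489, 0.1271]
orientation: [-3.096, -0.529, -0.003]
ft_force: [2.7, 7.3, 4.0]
width: 0.448
grasp_force: 40.6
```

```bash
python3 st.py
```

```text
26.675 [ 0.501 -0.149  0.127] F,M [ 2.748  7.34   3.995  1.183 -0.523  0.265] w 0.448 g 40.6 yaw 19.4
```

Run:
```python
import numpy as np
from scipy.optimize import curve_fit
a=np.array([88.4,82.4,76.4,70.4,64.4,58.4,52.4,46.4,40.4,34.4,28.4,25.4,22.4,19.4,22.5,19.4,22.5,19.4])
m=np.array([.177,.139,.182,.129,.19,.193,.156,.179,.143,.175,.189,.23,.2,.227,.261,.245,.252,.265])
f=lambda a,b,c:b+.006*34*np.radians(np.clip(c-a,0,None))
p,C=curve_fit(f,a,m,[.165,35]); print(p,np.sqrt(np.diag(C)),'N at 19.4',34*np.radians(p[1]-19.4), (m-f(a,*p)).round(3))
```

```text
[ 0.16669224 40.39999981] [0.00805102 3.11930158] N at 19.4 12.461650744026853 [ 0.01  -0.028  0.015 -0.038  0.023  0.026 -0.011  0.012 -0.024 -0.013
 -0.02   0.01  -0.031 -0.014  0.031  0.004  0.022  0.024]
```

Fit: about 12-14 N at yaw 19.4. Back off 5° for about 10 N, then release and lift clear.

Call:
play_rows:
  motion: [0,0,0,0,0,-2.5,0.8,0,0,0,0,0,-2.5,0.8]

```text
clock: 26.92
ee_pos: [0.501, -0.149, 0.127]
orientation: [-3.069, -0.668, -0.003]
ft_force: [4.1, 5.7, 2.2]
width: 0.451
grasp_force: 40.4
```

```bash
python3 st.py
```

```text
26.925 [ 0.501 -0.149  0.127] F,M [ 4.065  5.748  2.181  0.913 -0.608 -0.083] w 0.451 g 40.4 yaw 24.55
```

Call:
play_rows:
  motion: [0,0,0,0,0,0,0.5,0,0,0,0,0,0,0.3,0,0,0,0,0,0,0,0,0,0,0,0,0,0,0,0,-0.4,0,0,0,0,0,0,-0.8,0,0,0,0,0,0,-0.8,0,0,0,0,0,0,0,0,0,0,0]

```text
clock: 27.92
ee_pos: [0.5013, -0.15, 0.2501]
orientation: [3.067, 0.665, 0.008]
ft_force: [-0.2, -0.7, -0.9]
width: 0.998
grasp_force: 0.0
```

```bash
python3 st.py
python3 - <<'E'
from h import *
im,d=snap('wrist','w7.png'); t,_=snap('top','top7.png'); s,_=snap('side','side7.png')
tips('top',['tape','spray','jar','hammer','driver','mug','strip'])
o=np.zeros((600,800,3),np.uint8); o[:300,:400]=cv2.resize(im,(400,300)); o[:300,400:]=cv2.resize(t,(400,300)); o[300:,:400]=cv2.resize(s,(400,300)); o[300:,400:]=cv2.resize(s[130:230,210:343],(400,300),interpolation=cv2.INTER_CUBIC)
cv2.imwrite('pics/c7.png',o)
E
```

```text
27.925 [ 0.501 -0.15   0.25 ] F,M [-0.228 -0.672 -0.932  0.003  0.002  0.02 ] w 0.998 g 0.0 yaw 24.46
top tape [([0.3721, 0.0466, -0.0011], 0.61)]
top spray [([0.7491, 0.1309, 0.003], 0.78)]
top jar [([0.7265, -0.3246, -0.0003], 0.65)]
top hammer [([0.4993, -0.4327, 0.0002], 0.82), ([0.4989, -0.1494, 0.1446], 0.7)]
top driver [([0.7574, -0.0957, 0.001], 0.71)]
top mug [([0.4117, 0.4302, 0.0021], 0.95)]
top strip [([0.608, 0.2272, -0.0011], 0.51)]
```

View pics/c7.png

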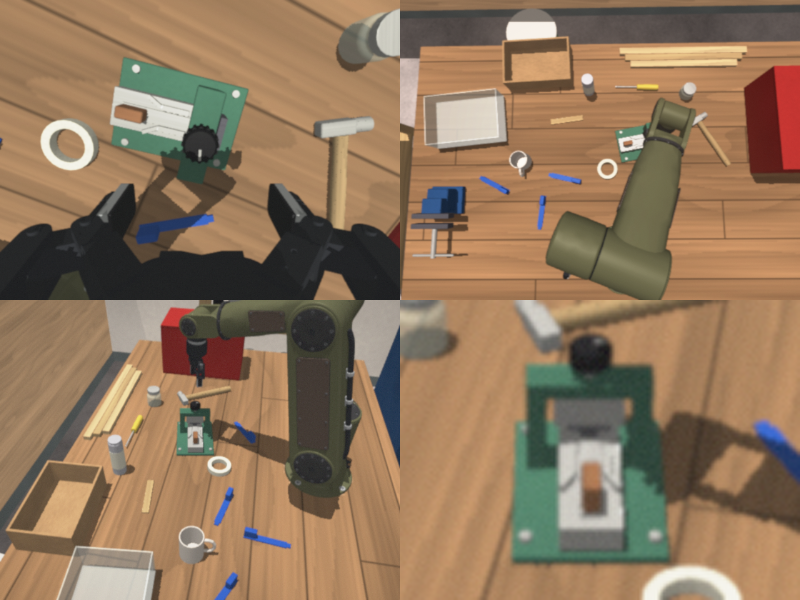

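The jaw is down on the blade. The gauge is in the channel with its handle clear of the jaw, and the bystanders haven't moved. Forward and backward torques agree on about 10 N. Handing in.

```bash
python3 -c "
from plant import manip
print(manip.job_done())"
```

```text
the job is handed in; nothing more can be done
None
```

The job is handed in at about 28 s: the gauge's tip rests against the end stop with the handle released, and the jaw is turned down onto the blade at an estimated 10 N (from the knob torque, roughly ±2.5 N). The arm is clear, and the last pictures show the other things where they were.

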